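# Put a carved woodblock to flatten and clamp the press shut

## Task

Slide the small carved woodblock that lies on the base board of the flattening press along it, between the two rails, until it is fully home against the end stop. Then swing the press's hinged pressing board right down flat over it, and only then bring the clamp arm all the way down onto the board. Leave the other things on the bench where they are.

Things in the scene. Friction and masses are not known exactly. Their poses are not given: they have to be found in the camera images.
- press: Wooden flattening press, fixed. Origin: on the bench, under the centre of the block's home place; z up. Base board: x -85..125, y -130..330 mm, top at z 15; the block slides on it towards -y. Two rails (tops z 23) leave a channel 70 mm wide from y 90 down to -55; from y 90 to 148 they flare to a mouth about 115 wide. Behind the bed is the hinge rail (x 98..114, top z 36)
- stop (a point): Middle of the end stop's face at board level, press (0, -55, 15) mm. The stop is 90 mm wide, its top at z 36 mm; a block that is home touches it
- block: Carved woodblock, plain plywood with dark cut lines, 66 (x) by 110 (y) by 23 (z) mm, 0.12 kg, lying flat on the left part of the base board, in front of the flared mouth. Origin: centre of its underside. Home = its origin at press x 0, y 0, z 15 mm, its long side along press y.
- lid (a joint): Angle of the hinged pressing board, rad: 0 = flat down over the bed (closed), 1.57 = upright, up to 1.95 leaning back, away from the robot. Stiff: it stays where it is left. It turns about the line through lid_hinge along press y. A batten under its +y end reaches 13 mm below it and comes down just behind a block that is home (press y 60..70 mm), but lands on a block that is not
- lid_hinge (a point): On the pressing board's hinge line, at press (92, 0, 41) mm. Closed, the board's underside is at z 41 and its top at z 53 mm; it is 12 mm thick, reaches 142 mm from the hinge (to press x -50) and spans y -56..70. A tab 44 mm wide, 8 mm thick, sticks out 24 mm farther in the middle of its free edge
- lid_edge (a point): Middle of the pressing board's free edge, on its upper (outer) face: 142 mm from the hinge, at press y 7 mm. When the board stands open this face looks away from the robot. z axis: out of the outer face.
- clamp (a joint): Angle of the clamp arm, rad: 0 = fully down, lying over the closed pressing board towards press +y; about 1.57 = upright; up to 2.0 leaning outwards. Stiff: it stays where it is left. It turns about the line through clamp_pivot along press x.
- clamp_pivot (a point): Pivot of the clamp arm, at press (0, -85, 64) mm, on a steel bracket beyond the end stop. The arm is a bar 16 mm wide and 8 mm thick, centred on the pivot line, with a rubber foot 75 mm from the pivot; overall 151 mm long.
- clamp_grip (a point): Middle of the outer face (the upper face when down) of the arm's black grip, 120 mm from the pivot; grip 24 mm wide, 62 mm long, 14 mm thick, its mid-plane through the pivot. z axis: out of that face.
- gouge_a: Wood-handled carving gouge 178 mm long, 24 mm high, lying near the robot's side of the press; bystander. Origin under the ferrule.
- gouge_b: A second, slightly shorter carving gouge, 163 mm; bystander. Origin under the ferrule.
- baren: Round dark wooden rubbing pad, diameter 110 mm, 15 mm high; bystander. Origin: centre of its underside.
- spare_block: Larger, thinner block of light wood 100 by 150 by 18 mm lying on the bench; bystander. Origin: centre of its underside.
- ink_tin: Steel tin, diameter 72 mm, 60 mm high; bystander. Origin: centre of its underside.
- brush: Wooden bench brush 120 by 50 mm, 36 mm high; bystander. Origin: centre of its underside.
There are look-alikes about, which are no part of the job. Of the things shaped like the block, the plywood one is meant.

How it is judged:
By the outcome, as a careful person would: the job done as asked, in the order asked, and still so for the second after the job is handed in, with the robot touching nothing.
It also fails if it takes over 72 s, if anything falls off the work surface, if the arm or the gripper's body presses on something with over 40 N, if the wrist force passes 120 N, or if a joint passes its speed limit or range.

## Robot

A 7-joint arm with a two-finger parallel gripper is mounted at the origin on the work surface. World frame = base frame: x ahead of the robot, y to its left, z up, the work surface at z = 0. Lengths are in m, angles in rad, forces in N, time in s.
With the tool pointing down it reaches from about 0.4 to 0.85 m from the base axis. Payload 10.4 kg.
Tool frame: the origin (TCP) lies between the finger pads; the fingertips stand 19 mm ahead of it and the grasp point (between the pads) is the TCP (manip.tips_ahead is the distance from the TCP to the fingertips, in m); z points along the fingers, y is the line along which they close (so a half turn about z gives the same grasp; the last joint's range is limited). The gripper opens to 85 mm and grips with 20 to 120 N. Pads are 22 mm wide; open, the fingers measure 114 mm over their backs; the gripper's body (76 mm by 85 mm) begins 54 mm behind the grasp point. The pads swing forward as they close: fully open they stand 13 mm farther back than shut.
Start: joints at [1.257, 0.332, -0.065, 1.46, 0.022, 1.35, -0.088], TCP at [0.179, -0.599, 0.25] pointing down, gripper open.
Joint ranges: [-2.6, 2.6], [-0.5, 2.12], [-1.47, 1.34], [0.16, 2.42], [-1.27, 4.41], [0.06, 2.06], [-2.6, 2.6]. Speed limits (rad/s): [2.22, 2.22, 2.79, 2.79, 3.14, 3.14, 3.14].

## Interface

Orientations are given as a unit quaternion [x, y, z, w].
In Python, from workcell import manip, viewer gives the robot as it stands.
- The arm moves only by the tool arm_command, never from a script. Its argument "series" is text: rows parted by semicolons, each of 5 numbers parted by spaces: the closure, from 0 (fully open) to 1 (shut), then the shift along the tool's x, y, z normalised to -1 to 1, where 1 is 0.4 m, then the turn about the tool's z normalised to -1 to 1, where 1 is 180 degrees. In form: jaw tx ty tz spin; .... A call has exactly 10 rows; each row shifts and turns the commanded pose from where the row before left it, along the tool's axes as they then stand; what a row does not reach is not made up. A row lasts 1/8 s, in which the tool goes at most 62.5 mm and 10.7 degrees, less where a joint would pass 70% of its speed; a pose out of reach is approached as far as the arm can. A call with a number of a shift or a turn outside -1 to 1 is refused whole. A call with a gripper value outside its range is refused whole. The fingers move at their own pace and stop on an object; "newtons" is the grip in N (left out, the last holds). Time passes only in rows, so rows that do not move let the fingers close, or fill a call up. It gives the time, the measured TCP pose, the force, the opening and the grip force at its end, in the units of the state.
- manip.get_obs(): the state, without advancing time (a new reading comes with each control period).
- viewer.camera(name): name is "scene" or "top"; returns a dict with "pixels" (420x560x3 uint8, red, green, blue), "intrinsics" (3x3 intrinsics, pixels), "extrinsics" (4x4, takes a point from world to camera coordinates). Camera axes: x right, y up, looking along -z (the intrinsics and any distortion apply to the point x, -y, -z); pixel columns grow to the right and rows downward; lengths in m; the calibration is good to about 2 mm. A picture is of the moment at which its call begins. There is no depth.
- manip.hand_in(): hands the job in; it is judged then, once.
The state is a dict: "clock": time; "joint_pos": joint angles; "joint_velocities": joint speeds; "tau": joint torques, N m; "position": TCP position; "ee_rot": TCP orientation; "ft_force": force on the tool from outside, world axes, zero at the start; "torque": the same for the moment, N m; "grip_width": opening from 0.0 (shut) to 1.0 (fully open); "grasp_force": force on a finger pad.
Only numpy, scipy, OpenCV 4.12 (cv2) and the standard library are available. Lean on these libraries where they do the work, as an engineer would, in place of code of your own. Each camera call takes 0.05 s, during which the arm holds its last target. There are 200 camera calls.

## Working session

There is one attempt and no reset: what is moved stays moved. The work goes in short steps, Python scripts to look and compute and a tool call to move; the robot and the scene stay as the last step left them, time stands still between calls to the robot, and variables do not carry over. Pictures are saved under pics/ and viewed, at most 10 in all, crops included, and the job is handed in when it is done.

Besides the shell and the picture viewer there is one more tool, called after "Call:" as name(argument=value, ...), one argument or row to a line, values as JSON. arm_command: Moves the arm, as the interface text tells. Scaled input: -1 to 1 covers 0.4 m each way for a shift and 180 degrees each way for a turn. Its arguments: {"type":"object","properties":{"series":{"type":"string"},"newtons":{"type":"number"}},"required":["series"]}

```bash
mkdir -p pics; python3 - <<'E'
from workcell import manip, viewer
import cv2, numpy as np
o=manip.get_obs(); print(o)
for n in ("scene","top"):
    c=viewer.camera(n); cv2.imwrite(f"pics/{n}0.png",c["pixels"][:,:,::-1])
    np.savez(f"{n}.npz",K=c["intrinsics"],E=c["extrinsics"]); print(n,c["intrinsics"],c["extrinsics"],[k for k in c])
E
```

```text
{'clock': 0.0, 'joint_pos': array([ 1.25739615,  0.33285328, -0.06471525,  1.46096292,  0.02157558,
        1.34986767, -0.08850668]), 'joint_velocities': array([ 0.00058233,  0.00102534, -0.0016673 , -0.00031954, -0.00041161,
        0.00037068,  0.00012575]), 'tau': array([ 1.20535457e-03, -6.25457096e+01,  4.98706335e-02, -3.91605484e+01,
        1.62452197e-02,  9.92300775e-03, -6.15874114e-05]), 'position': array([ 0.17911167, -0.59842151,  0.24951723]), 'ee_rot': array([ 9.89446051e-01,  1.44900052e-01, -1.19035394e-04, -6.88228784e-04]), 'ft_force': array([ 0.78583144, -0.92164339, -0.35274208]), 'torque': array([-0.0059971 ,  0.00195245, -0.064008  ]), 'grasp_force': 0.0, 'grip_width': 1.0009569283613815}
scene [[457.32992968   0.         278.75034157]
 [  0.         457.32992968 215.98317808]
 [  0.           0.           1.        ]] [[ 0.82603388  0.56348749 -0.01224215 -0.47579904]
 [-0.44260271  0.66196696  0.60489882  0.15388361]
 [ 0.34895682 -0.49424851  0.79620823 -1.3346164 ]
 [ 0.          0.          0.          1.        ]] ['pixels', 'intrinsics', 'extrinsics']
top [[457.15316851   0.         289.22596535]
 [  0.         457.15316851 207.91725769]
 [  0.           0.           1.        ]] [[ 1.20949472e-02 -9.99926276e-01 -1.07470829e-03  8.50115558e-02]
 [ 9.80783163e-01  1.16540776e-02  1.94752585e-01 -5.33513125e-01]
 [-1.94725702e-01 -3.40957803e-03  9.80851811e-01 -1.19066630e+00]
 [ 0.00000000e+00  0.00000000e+00  0.00000000e+00  1.00000000e+00]] ['pixels', 'intrinsics', 'extrinsics']
```

View pics/scene0.png

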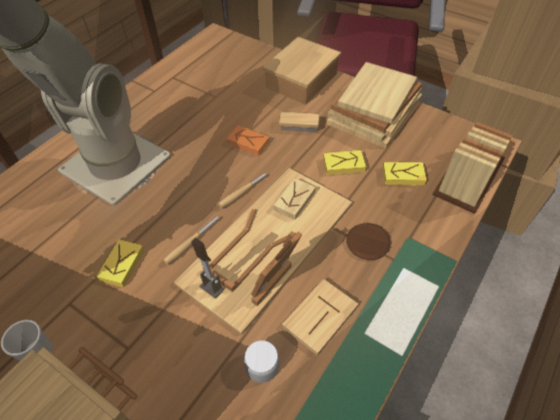

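View pics/top0.png

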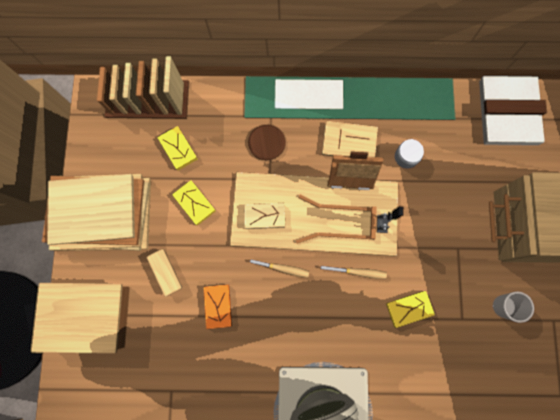

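The scene view shows the press at about (265,245) and the plywood block at (295,197). In the top view the base board has corners near (236,174), (400,184), (396,254) and (230,247). The block is at (265,216), the lid is open at (355,172), and the clamp is at (390,217). I'll zoom in for accurate corners.

```bash
python3 - <<'E'
import cv2
a=cv2.imread("pics/top0.png")[140:290,220:420]; cv2.imwrite("pics/topz.png",cv2.resize(a,(800,600),interpolation=cv2.INTER_CUBIC))
a=cv2.imread("pics/scene0.png")[160:340,160:370]; cv2.imwrite("pics/scz.png",cv2.resize(a,(700,600),interpolation=cv2.INTER_CUBIC))
E
```

```text
(no output)
```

View pics/topz.png

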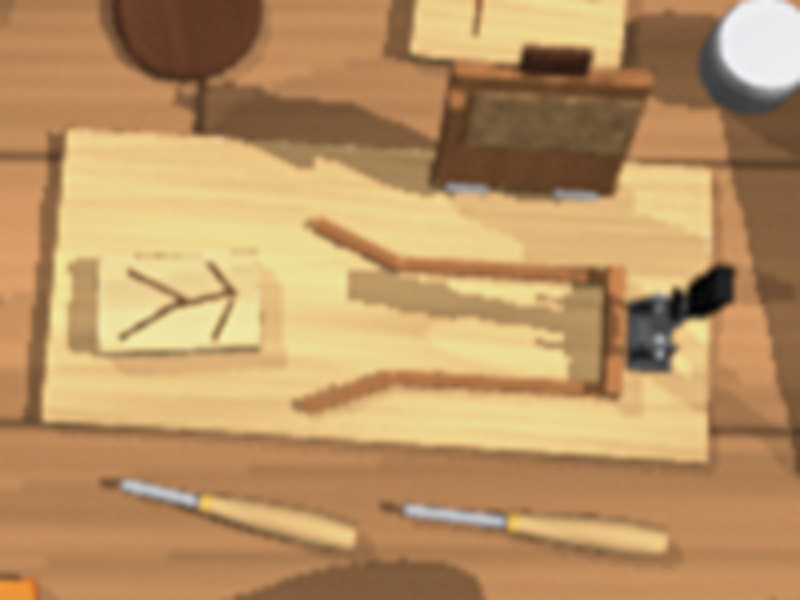

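View pics/scz.png

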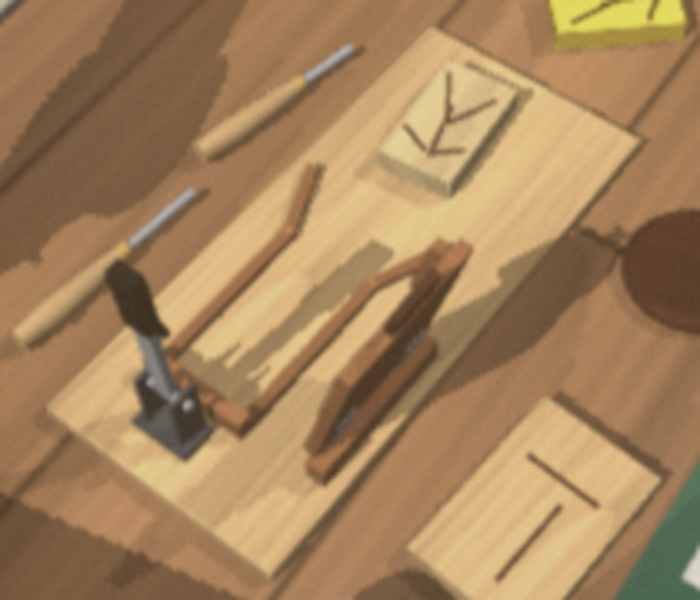

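```bash
cat > h.py <<'E'
import numpy as np
from scipy.optimize import least_squares
from scipy.spatial.transform import Rotation as R
C={n:np.load(f"{n}.npz") for n in("top","scene")}
def proj(n,P):
    P=np.atleast_2d(P); c=P@C[n]["E"][:3,:3].T+C[n]["E"][:3,3]; c=c*[1,-1,-1]
    q=c@C[n]["K"].T; return q[:,:2]/q[:,2:]
def unz(n,p):
    p=np.atleast_2d(np.array(p,float))
    return (p+.5)/4-.5+[220,140] if n=="top" else (p+.5)*.3-.5+[160,160]
def w(q,P):  # q=(x,y,yaw) -> world, P in m
    P=np.atleast_2d(P); c,s=np.cos(q[2]),np.sin(q[2])
    return np.c_[q[0]+c*P[:,0]-s*P[:,1],q[1]+s*P[:,0]+c*P[:,1],P[:,2]]
def fit(obs,q0):
    f=lambda q:np.concatenate([(proj(n,w(q,np.array(P)/1e3))-px).ravel() for n,P,px in obs])
    return least_squares(f,q0,loss="soft_l1")
E
python3 - <<'E'
from h import *
B=[(125,330,15),(125,-130,15),(-85,-130,15),(-85,330,15)]
obs=[("top",B,unz("top",[(66,129),(713,167),(708,463),(42,421)])),("scene",B,unz("scene",[(641,140),(272,577),(50,408),(432,27)]))]
r=fit(obs,[.55,-.1,0]); q=r.x; print("press",q,np.round(r.fun,1)); np.save("press.npy",q)
T=[(33,55,38),(33,-55,38),(-33,-55,38),(-33,55,38)]
obs=[("top",T,unz("top",[(100,255),(260,252),(258,350),(100,352)])),("scene",T,unz("scene",[(525,92),(450,183),(378,150),(462,60)]))]
r=fit(obs,[.55,.1,0]); b=r.x; print("block",b,np.round(r.fun,1))
d=b[:2]-q[:2];c,s=np.cos(q[2]),np.sin(q[2]); print("block in press",c*d[0]+s*d[1],-s*d[0]+c*d[1],np.degrees(b[2]-q[2]))
# lid / clamp angles: predicted points, unzoomed back to zoom pixels
for a in np.arange(1.3,2.01,.1):
    L=[(92-142*np.cos(a)+12*np.sin(a)*1,y,41+142*np.sin(a)+12*np.cos(a)) for y in(70,-56)]
    L=[(92-142*np.cos(a)+12*np.sin(a),70,41+142*np.sin(a)+12*np.cos(a)),(92-142*np.cos(a)+12*np.sin(a),-56,41+142*np.sin(a)+12*np.cos(a))]
    G=[(0,-85+151*np.cos(a),64+151*np.sin(a))]
    z=lambda n,P:np.round(((proj(n,w(q,np.array(P)/1e3))-([220,140] if n=="top" else [160,160]))*(4 if n=="top" else 1/.3))).astype(int).tolist()
    print(round(a,1),"lid",z("top",L),z("scene",L),"clamp end",z("top",G),z("scene",G))
E
python3 -c "
from workcell import manip
print(manip.tips_ahead,[a for a in dir(manip) if a[0]!='_'])"
```

```text
press [ 0.50414991 -0.079135   -0.04941715] [-0.1 -0.9 -0.2 -0.8 -0.1 -0.8 -0.5 -0.6 -0.1 -0.3 -0.5 -0.  -2.2 -0.1
 -0.9 -0.7]
block [0.51736519 0.16008715 0.01852076] [-0.4 -1.  -0.5 -0.5  0.1 -1.3 -0.7 -1.6 -1.2  0.  -0.7  0.3 -0.6 -0.7
 -3.3 -0.3]
block in press 0.001382284389233157 0.2395829044092688 3.892555593306159
1.3 lid [[446, 168], [651, 180]] [[378, 184], [251, 317]] clamp end [[639, 275]] [[177, 225]]
1.4 lid [[448, 145], [652, 157]] [[395, 193], [269, 327]] clamp end [[665, 275]] [[160, 238]]
1.5 lid [[449, 123], [653, 135]] [[413, 203], [287, 339]] clamp end [[691, 276]] [[143, 252]]
1.6 lid [[450, 101], [653, 113]] [[431, 215], [305, 352]] clamp end [[717, 278]] [[126, 269]]
1.7 lid [[450, 80], [653, 92]] [[449, 228], [324, 366]] clamp end [[742, 280]] [[108, 287]]
1.8 lid [[451, 61], [652, 73]] [[466, 242], [343, 381]] clamp end [[766, 282]] [[92, 306]]
1.9 lid [[451, 43], [651, 55]] [[483, 256], [361, 397]] clamp end [[789, 285]] [[75, 327]]
2.0 lid [[451, 27], [650, 39]] [[500, 272], [378, 414]] clamp end [[810, 288]] [[60, 348]]
0.019 ['MotionError', 'get_obs', 'hand_in', 'tips_ahead']
```

Call:
arm_command(
  series="0.75 0 0 0 -0.056; 0.75 0 0 0 -0.056; 0.75 0 0 0 -0.056; 0.75 0 0 0 -0.056; 0.75 0 0 0 -0.056; 0.75 0 0 0 -0.056; 0.75 0 0 0 -0.056; 0.75 0.12 0.05 0 0; 0.75 0.14 0.05 0 0; 0.75 0.14 0.05 0 0",
  newtons=40,
)

```text
clock: 1.35
position: [0.2474, -0.44, 0.2499]
ee_rot: [0.724, 0.69, 0.0, -0.0]
ft_force: [1.1, 0.4, 0.7]
grip_width: 0.252
grasp_force: 0.0
```

```bash
cat > st.py <<'E'
from h import *
from workcell import manip
q=np.load("press.npy")
o=manip.get_obs(); d=o["position"][:2]-q[:2];c,s=np.cos(q[2]),np.sin(q[2])
x=R.from_quat(o["ee_rot"]).as_matrix()[:,0]
print("t",round(o["clock"],2),"press mm",np.round(1e3*np.array([c*d[0]+s*d[1],-s*d[0]+c*d[1],o["position"][2]]),1),"yaw off",round(np.degrees(np.arctan2(x[1],x[0])-q[2])-90,2),"F",np.round(o["ft_force"],1),"grip",round(o["grip_width"],2),"j",np.round(o["joint_pos"],2))
E
python3 st.py
```

```text
t 1.35 press mm [-238.6 -373.1  249.9] yaw off 0.04 F [1.1 0.4 0.7] grip 0.25 j [ 1.28  0.09 -0.33  1.76  0.03  1.3   0.9 ]
```

Call:
arm_command(
  series="0.75 0.14 0.06 0 0; 0.75 0.14 0.06 0 0; 0.75 0.14 0.06 0 0; 0.75 0.14 0.06 0 0; 0.75 0.14 0.06 0 0; 0.75 0.14 0.06 0 0; 0.75 0.14 0.06 0 0; 0.75 0.14 0.06 0 0; 0.75 0.14 0.06 0 0; 0.75 0.14 0.06 0 0",
)

```text
clock: 2.6
position: [0.5145, 0.1071, 0.2504]
ee_rot: [0.725, 0.689, 0.0, 0.0]
ft_force: [0.7, -1.2, 0.8]
grip_width: 0.252
grasp_force: 0.0
```

Call:
arm_command(
  series="0.75 0.14 0 0 0; 0.75 0.14 0 0 0; 0.75 0.06 0 0.05 0; 0.75 0 0 0.14 0; 0.75 0 0 0.14 0; 0.75 0 0 0.11 0; 0.75 0 0 0.06 0; 0.75 0 0 0.03 0; 0.75 0 0 0 0; 0.75 0 0 0 0",
)

```text
clock: 3.85
position: [0.521, 0.242, 0.0394]
ee_rot: [0.724, 0.69, 0.001, 0.0]
ft_force: [-0.0, 0.4, 0.2]
grip_width: 0.252
grasp_force: 0.0
```

```bash
python3 st.py
```

```text
t 3.85 press mm [  1.  321.6  39.4] yaw off 0.05 F [-0.   0.4  0.2] grip 0.25 j [ 0.19  0.61 -0.89  1.77  0.55  1.03 -0.95]
```

Call:
arm_command(
  series="0.75 -0.02 0 0 0; 0.75 -0.03 0 0 0; 0.75 -0.04 0 0 0; 0.75 -0.04 0 0 0; 0.75 -0.04 0 0 0; 0.75 -0.04 0 0 0; 0.75 -0.04 0 0 0; 0.75 -0.04 0 0 0; 0.75 -0.04 0 0 0; 0.75 0 0 0 0",
)

```text
clock: 5.1
position: [0.5138, 0.1075, 0.0379]
ee_rot: [0.725, 0.689, -0.001, 0.0]
ft_force: [0.1, 0.7, -1.1]
grip_width: 0.252
grasp_force: 0.0
```

```bash
python3 st.py; python3 - <<'E'
from workcell import viewer
import cv2
a=viewer.camera("top")["pixels"][140:290,220:420,::-1]; b=viewer.camera("scene")["pixels"][160:340,160:370,::-1]
import numpy as np
cv2.imwrite("pics/p1.png",np.hstack([cv2.resize(a,(400,300),interpolation=3),cv2.resize(b,(400,343),interpolation=3)[:300]]))
E
```

```text
t 5.1 press mm [  0.4 186.9  37.9] yaw off -0.1 F [ 0.1  0.7 -1.1] grip 0.25 j [ 0.47  0.52 -0.91  1.9   0.49  0.97 -0.72]
```

View pics/p1.png

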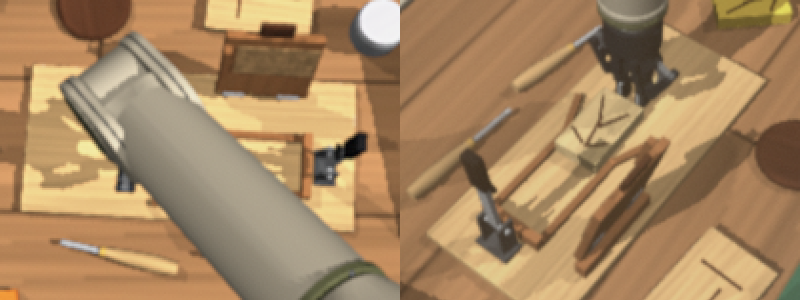

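The scene half of the picture shows the block square and centred in the mouth at about (600,128), with its front entering the channel. I'll keep pushing.

Call:
arm_command(
  series="0.75 -0.03 0 0 0; 0.75 -0.03 0 0 0; 0.75 -0.03 0 0 0; 0.75 -0.03 0 0 0; 0.75 -0.03 0 0 0; 0.75 -0.03 0 0 0; 0.75 -0.03 0 0 0; 0.75 -0.03 0 0 0; 0.75 -0.03 0 0 0; 0.75 0 0 0 0",
)

```text
clock: 6.45
position: [0.5084, 0.0004, 0.038]
ee_rot: [0.725, 0.689, -0.001, 0.0]
ft_force: [-0.0, 0.1, -1.3]
grip_width: 0.251
grasp_force: 0.0
```

Call:
arm_command(
  series="0.75 -0.005 0 0 0; 0.75 -0.005 0 0 0; 0.75 -0.005 0 0 0; 0.75 -0.005 0 0 0; 0.75 0 0 0 0; 0.75 0 0 0 0; 0.75 0 0 0 0; 0.75 0 0 0 0; 0.75 0 0 0 0; 0.75 0 0 0 0",
)

```text
clock: 7.7
position: [0.5084, -0.006, 0.0383]
ee_rot: [0.724, 0.69, -0.0, 0.0]
ft_force: [0.2, -0.1, -0.0]
grip_width: 0.25
grasp_force: 0.0
```

```bash
python3 st.py
```

```text
t 7.7 press mm [ 0.6 73.2 38.3] yaw off 0.06 F [ 0.2 -0.1 -0. ] grip 0.25 j [ 0.7   0.48 -0.91  1.94  0.46  0.95 -0.48]
```

Call:
arm_command(
  series="0.75 -0.005 0 0 0; 0.75 -0.005 0 0 0; 0.75 -0.005 0 0 0; 0.75 0 0 0 0; 0.75 0 0 0 0; 0.75 0 0 0 0; 0.75 0 0 0 0; 0.75 0 0 0 0; 0.75 0 0 0 0; 0.75 0 0 0 0",
)

```text
clock: 8.95
position: [0.5083, -0.0109, 0.0384]
ee_rot: [0.724, 0.69, 0.001, -0.0]
ft_force: [0.9, 4.6, -0.0]
grip_width: 0.248
grasp_force: 2.5
```

Call:
arm_command(
  series="0.75 -0.005 0 0 0; 0.75 -0.005 0 0 0; 0.75 0 0 0 0; 0.75 0 0 0 0; 0.75 0 0 0 0; 0.75 0 0 0 0; 0.75 0 0 0 0; 0.75 0 0 0 0; 0.75 0 0 0 0; 0.75 0 0 0 0",
)

```text
clock: 10.2
position: [0.5083, -0.0111, 0.0387]
ee_rot: [0.723, 0.691, 0.003, -0.002]
ft_force: [1.5, 17.9, -0.7]
grip_width: 0.25
grasp_force: 8.8
```

```bash
python3 st.py
```

```text
t 10.2 press mm [ 0.8 68.1 38.7] yaw off 0.26 F [ 1.5 17.9 -0.7] grip 0.25 j [ 0.72  0.48 -0.91  1.94  0.46  0.94 -0.46]
```

Call:
arm_command(
  series="0.75 0.03 0 0 0; 1 0.01 0 -0.1 0; 1 0 0 -0.15 0; 1 0 0 -0.15 0; 1 0 0 -0.15 0; 1 0 0 -0.04 0; 1 -0.06 0.13 0 0; 1 -0.06 0.13 0 0; 1 -0.06 0.13 0 0; 1 -0.02 0.05 0 0",
)

```text
clock: 11.45
position: [0.682, -0.0909, 0.2712]
ee_rot: [0.725, 0.689, -0.001, -0.001]
ft_force: [0.4, 0.8, 1.4]
grip_width: 0.001
grasp_force: 0.0
```

```bash
python3 st.py; python3 - <<'E'
from workcell import viewer
import cv2
a=viewer.camera("top")["pixels"][160:265,320:420,::-1]; b=viewer.camera("scene")["pixels"][200:310,180:320,::-1]
import numpy as np
cv2.imwrite("pics/p2.png",np.hstack([cv2.resize(a,(300,314),interpolation=3),cv2.resize(b,(400,314),interpolation=3)]))
E
```

```text
t 11.45 press mm [178.2  -3.  271.2] yaw off -0.12 F [0.4 0.8 1.4] grip 0.0 j [ 0.63  0.63 -0.92  1.2   0.48  1.54 -0.26]
```

View pics/p2.png

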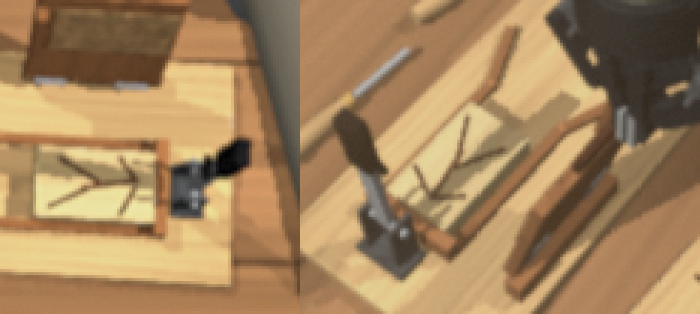

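The picture shows the block against the end stop, at about col 157 in the top half, and between the rails. Now I'll go behind the lid.

Call:
arm_command(
  series="1 0.025 0 0.1 0; 1 0 0 0.1 0; 1 0 0 0.045 0; 1 0 -0.05 0 0; 1 0 -0.03 0 0; 1 0 -0.02 -0.003 0; 1 0 -0.02 -0.003 0; 1 0 -0.02 -0.003 0; 1 0 -0.02 0 0; 1 0 0 0 0",
)

```text
clock: 12.8
position: [0.617, -0.0753, 0.1816]
ee_rot: [0.724, 0.69, 0.0, 0.001]
ft_force: [-1.5, 0.6, 10.3]
grip_width: -0.003
grasp_force: 3.2
```

```bash
python3 st.py
```

```text
t 12.8 press mm [112.5   9.4 181.6] yaw off 0.05 F [-1.5  0.6 10.3] grip -0.0 j [ 0.75  0.55 -0.96  1.52  0.46  1.31 -0.31]
```

```bash
python3 - <<'E'
from workcell import viewer
import cv2
a=viewer.camera("top")["pixels"][150:270,310:430,::-1]; b=viewer.camera("scene")["pixels"][170:310,180:320,::-1]
import numpy as np
cv2.imwrite("pics/p3.png",np.hstack([cv2.resize(a,(400,400),interpolation=3),cv2.resize(b,(400,400),interpolation=3)]))
E
```

```text
(no output)
```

View pics/p3.png

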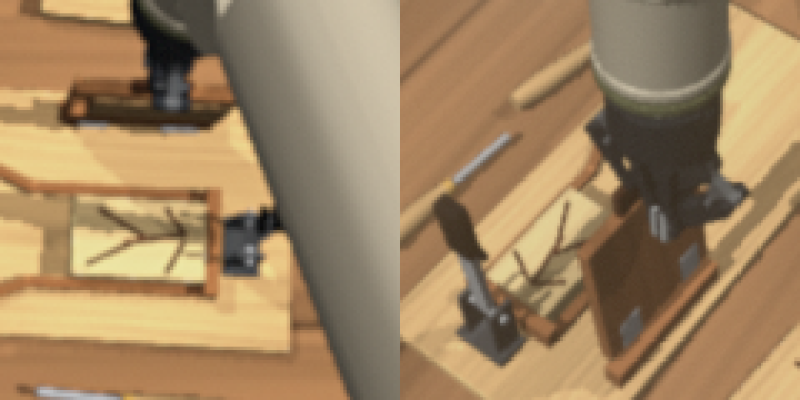

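The lid is now about upright. The tab seems to bear against the gripper linkage from below, so I'll raise the contact point towards the free edge before continuing.

Call:
arm_command(
  series="1 0 0.005 -0.02 0; 1 0 0 -0.015 0; 1 0 -0.02 0 0; 1 0 -0.025 0 0; 1 0 -0.03 0.003 0; 1 0 -0.03 0.008 0; 1 0 -0.03 0.01 0; 1 0 -0.03 0.012 0; 1 0 0 0 0; 1 0 0 0 0",
)

```text
clock: 14.15
position: [0.5531, -0.0725, 0.1806]
ee_rot: [0.724, 0.69, -0.0, -0.0]
ft_force: [-0.1, -0.3, -0.2]
grip_width: 0.001
grasp_force: 0.0
```

```bash
python3 st.py
```

```text
t 14.15 press mm [ 48.5   9.  180.6] yaw off 0.03 F [-0.1 -0.3 -0.2] grip 0.0 j [ 0.88  0.41 -1.02  1.69  0.37  1.25 -0.27]
```

Call:
arm_command(
  series="1 0 -0.022 0.017 0; 1 0 -0.022 0.017 0; 1 0 -0.022 0.017 0; 1 0 -0.022 0.017 0; 1 0 -0.02 0.027 0; 1 0 -0.02 0.027 0; 1 0 -0.02 0.027 0; 1 0 -0.013 0.03 0; 1 0 -0.013 0.03 0; 1 0 0 0 0",
)

```text
clock: 15.4
position: [0.4828, -0.0688, 0.0961]
ee_rot: [0.724, 0.69, -0.0, -0.001]
ft_force: [0.4, -0.1, -0.4]
grip_width: -0.004
grasp_force: 0.0
```

```bash
python3 st.py
```

```text
t 15.4 press mm [-21.9   9.2  96.1] yaw off 0.06 F [ 0.4 -0.1 -0.4] grip -0.0 j [ 0.96  0.36 -1.03  1.95  0.36  1.03 -0.28]
```

Call:
arm_command(
  series="1 0 0 0.01 0; 1 0 0 0.01 0; 1 0 0 0.01 0; 1 0 0 0.01 0; 1 0 0 0.01 0; 1 0 0 0.007 0; 1 0 0 0.005 0; 1 0 0 0.003 0; 1 0 0 0 0; 1 0 0 0 0",
)

```text
clock: 16.65
position: [0.4837, -0.0689, 0.072]
ee_rot: [0.724, 0.69, -0.0, 0.0]
ft_force: [-7.5, -0.1, 15.7]
grip_width: -0.003
grasp_force: 8.1
```

```bash
python3 st.py
```

```text
t 16.65 press mm [-20.9   9.2  72. ] yaw off 0.05 F [-7.5 -0.1 15.7] grip -0.0 j [ 0.93  0.4  -1.    1.96  0.4   0.99 -0.31]
```

Call:
arm_command(
  series="1 0 0 0.006 0; 1 0 0 0.004 0; 1 0 0 0 0; 1 0 0 -0.02 0; 1 0 0 -0.1 0; 1 0 0 -0.14 0; 1 0 0 -0.14 0; 1 0 0 -0.1 0; 1 -0.13 0.03 0 0; 1 -0.13 0.025 0 0",
)

```text
clock: 17.9
position: [0.5011, -0.1754, 0.268]
ee_rot: [0.724, 0.69, -0.0, 0.001]
ft_force: [0.1, -0.5, 0.8]
grip_width: 0.0
grasp_force: 0.0
```

```bash
python3 st.py; python3 - <<'E'
from workcell import viewer
import cv2
a=viewer.camera("top")["pixels"][150:270,310:430,::-1]; b=viewer.camera("scene")["pixels"][190:330,160:300,::-1]
import numpy as np
cv2.imwrite("pics/p4.png",np.hstack([cv2.resize(a,(400,400),interpolation=3),cv2.resize(b,(400,400),interpolation=3)]))
E
```

```text
t 17.9 press mm [  1.8 -96.3 268. ] yaw off 0.09 F [ 0.1 -0.5  0.8] grip 0.0 j [ 1.17  0.26 -1.06  1.64  0.23  1.37  0.03]
```

View pics/p4.png

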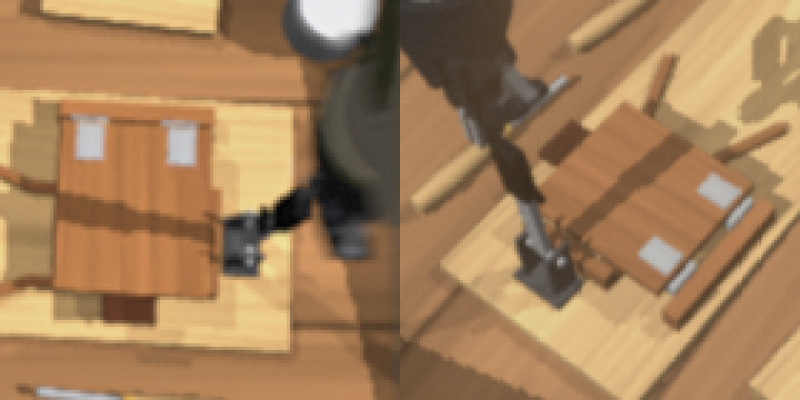

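The picture shows the lid lying flat over the bed, and the clamp still up at about (515,160) in the scene half. Now the clamp.

Call:
arm_command(
  series="1 -0.125 -0.005 0 0; 1 0 0 0.08 0; 1 0 0 0.06 0; 1 0 0 0.01 0; 1 0.04 0 0 0; 1 0.03 0 0 0; 1 0.03 0 0 0; 1 0.03 0 0 0; 1 0.03 0 0.003 0; 1 0.03 0 0.004 0",
)

```text
clock: 19.25
position: [0.5, -0.1471, 0.2043]
ee_rot: [0.724, 0.69, 0.0, 0.0]
ft_force: [1.1, -1.9, -0.5]
grip_width: -0.004
grasp_force: 0.7
```

```bash
python3 st.py
```

```text
t 19.25 press mm [ -0.8 -68.  204.3] yaw off 0.05 F [ 1.1 -1.9 -0.5] grip -0.0 j [ 1.12  0.29 -1.06  1.75  0.27  1.25 -0.05]
```

Call:
arm_command(
  series="1 0.028 0 0.008 0; 1 0.028 0 0.01 0; 1 0.028 0 0.013 0; 1 0.024 0 0.017 0; 1 0.024 0 0.019 0; 1 0.024 0 0.021 0; 1 0.018 0 0.024 0; 1 0.018 0 0.026 0; 1 0.018 0 0.027 0; 1 0 0 0 0",
)

```text
clock: 20.5
position: [0.5033, -0.0632, 0.1373]
ee_rot: [0.724, 0.69, -0.0, -0.001]
ft_force: [-1.0, 0.5, 0.6]
grip_width: -0.001
grasp_force: 0.0
```

```bash
python3 st.py
```

```text
t 20.5 press mm [ -1.6  15.9 137.3] yaw off 0.11 F [-1.   0.5  0.6] grip -0.0 j [ 0.96  0.35 -1.06  1.86  0.34  1.13 -0.27]
```

Call:
arm_command(
  series="1 0.008 0.003 0.022 0; 1 0.007 0 0.022 0; 1 0.005 0 0.022 0; 1 0.004 0 0.02 0; 1 0.002 0 0.012 0; 1 0 0 0.008 0; 1 0 0 0.008 0; 1 0 0 0.006 0; 1 0 0 0 0; 1 0 0 0 0",
)

```text
clock: 21.75
position: [0.5056, -0.0537, 0.0903]
ee_rot: [0.724, 0.69, -0.0, 0.0]
ft_force: [-0.8, -0.1, -0.2]
grip_width: -0.0
grasp_force: 0.0
```

```bash
python3 st.py
```

```text
t 21.75 press mm [ 0.2 25.4 90.3] yaw off 0.04 F [-0.8 -0.1 -0.2] grip -0.0 j [ 0.89  0.42 -1.01  1.9   0.41  1.05 -0.35]
```

Call:
arm_command(
  series="1 0 0 0.004 0; 1 0 0 0.004 0; 1 0 0 0.004 0; 1 0 0 0 0; 1 0 0 0 0; 1 0 0 0 0; 1 0 0 0 0; 1 0 0 0 0; 1 0 0 0 0; 1 0 0 0 0",
)

```text
clock: 23.0
position: [0.5062, -0.0536, 0.0892]
ee_rot: [0.724, 0.69, -0.001, 0.001]
ft_force: [-22.6, -1.2, 55.9]
grip_width: -0.001
grasp_force: 27.7
```

```bash
python3 st.py
```

```text
t 23.0 press mm [ 0.8 25.6 89.2] yaw off 0.05 F [-22.6  -1.2  55.9] grip -0.0 j [ 0.88  0.42 -1.01  1.9   0.42  1.05 -0.35]
```

Call:
arm_command(
  series="1 0 0 -0.02 0; 1 0 0 -0.08 0; 1 0 0 -0.13 0; 1 0 0 -0.13 0; 1 0 0 -0.1 0; 1 -0.14 -0.05 0 0; 1 -0.14 -0.05 0 0; 1 -0.14 -0.05 0 0; 1 -0.14 -0.05 0 0; 1 -0.14 -0.05 0 0",
)

```text
clock: 24.25
position: [0.391, -0.3302, 0.2697]
ee_rot: [0.724, 0.69, -0.0, 0.0]
ft_force: [0.0, 0.2, 0.9]
grip_width: 0.001
grasp_force: 0.0
```

Call:
arm_command(
  series="1 -0.14 -0.05 0 0; 1 -0.14 -0.05 0 0; 1 -0.14 -0.05 0 0; 1 -0.1 0 0 0; 1 0 0 0 0; 1 0 0 0 0; 1 0 0 0 0; 1 0 0 0 0; 1 0 0 0 0; 1 0 0 0 0",
)

```text
clock: 25.5
position: [0.3222, -0.5331, 0.2697]
ee_rot: [0.724, 0.69, -0.0, 0.0]
ft_force: [-0.6, 0.0, 0.9]
grip_width: -0.003
grasp_force: 0.0
```

```bash
python3 st.py; python3 - <<'E'
from workcell import viewer
from h import *
import cv2
q=np.load("press.npy")
ia=viewer.camera("top")["pixels"][:,:,::-1]; ib=viewer.camera("scene")["pixels"][:,:,::-1]
a=ia[140:280,290:430]; b=ib[190:330,160:300]
cv2.imwrite("pics/p5.png",np.hstack([cv2.resize(a,(400,400),interpolation=3),cv2.resize(b,(400,400),interpolation=3)]))
for n,img,o in(("top",ia,"top0"),("scene",ib,"scene0")):
    d=np.abs(img.astype(int)-cv2.imread(f"pics/{o}.png")).max(2)>60
    _,_,st,_=cv2.connectedComponentsWithStats(d.astype(np.uint8)); print(n,[s.tolist() for s in st[1:] if s[4]>40])
for t in(0,.05,.1): print(t,[np.round((proj(n,w(q,[[0,-.085+.151*np.cos(t),.064+.151*np.sin(t)]]))-o)*20/7,0) for n,o in(("top",[290,140]),("scene",[160,190]))])
E
```

```text
t 25.5 press mm [-159.3 -462.4  269.7] yaw off 0.06 F [-0.6  0.   0.9] grip -0.0 j [ 1.55  0.43 -0.81  1.4   0.31  1.44  0.7 ]
top [[349, 151, 25, 8, 131], [284, 159, 97, 29, 1488], [272, 162, 13, 6, 42], [313, 187, 38, 20, 456], [334, 188, 7, 9, 51], [361, 189, 7, 10, 63], [362, 190, 11, 16, 77], [237, 205, 7, 23, 133], [252, 206, 27, 17, 90], [307, 206, 97, 30, 1313], [254, 226, 145, 29, 1594], [243, 248, 84, 15, 517], [334, 254, 88, 36, 1088], [299, 260, 15, 10, 50], [271, 263, 38, 14, 184], [218, 269, 77, 39, 1373], [249, 281, 132, 36, 3092], [181, 300, 17, 15, 141], [388, 302, 46, 25, 607], [167, 318, 23, 6, 67], [236, 319, 148, 9, 488], [91, 328, 34, 25, 464], [126, 328, 27, 5, 61], [203, 342, 40, 13, 165], [204, 360, 68, 11, 128], [118, 393, 36, 12, 276], [340, 401, 25, 16, 208], [299, 415, 17, 5, 64]]
scene [[72, 73, 21, 34, 236], [81, 82, 15, 38, 232], [64, 115, 11, 7, 43], [83, 119, 11, 11, 59], [200, 182, 79, 84, 1263], [289, 183, 19, 24, 63], [295, 187, 24, 32, 139], [219, 191, 19, 15, 49], [222, 226, 48, 44, 560], [252, 235, 49, 61, 458], [278, 234, 46, 52, 242], [119, 241, 22, 17, 197], [105, 243, 13, 25, 164], [272, 244, 10, 10, 52], [164, 246, 18, 18, 63], [238, 254, 21, 22, 84], [174, 258, 26, 30, 171], [253, 259, 16, 15, 98], [209, 265, 12, 13, 82], [243, 273, 16, 11, 87]]
0 [array([[109., 219.]]), array([[262., 123.]])]
0.05 [array([[110., 218.]]), array([[262., 118.]])]
0.1 [array([[111., 216.]]), array([[261., 113.]])]
```

View pics/p5.png

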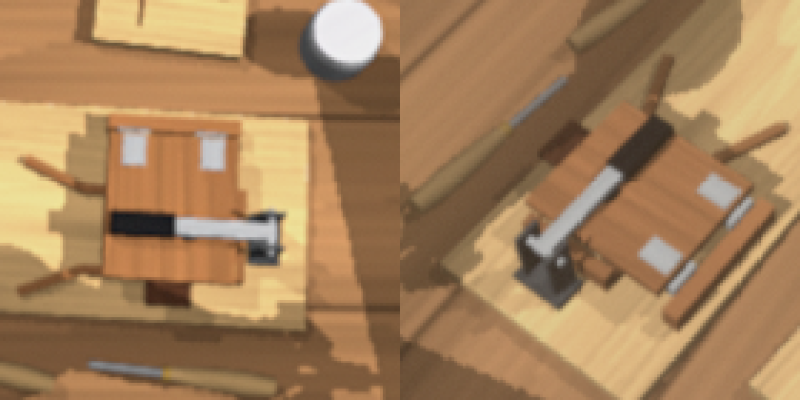

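The picture shows the lid flat and the clamp arm lying across it, with the grip's end at about (110,222) in the top half. That matches the fully-down prediction of (109,219). The gouges are where they were, so I'm handing in.

```bash
python3 -c "
from workcell import manip
print(manip.hand_in())"
```

```text
the job is handed in; nothing more can be done
None
```

I pushed the block home against the end stop, closed the pressing board flat over it, then brought the clamp arm fully down, and handed the job in at about 25.5 s; the hand-in gave no verdict.

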